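# Weigh the basket of brass fittings on the spring scale

### The job

Weigh the steel basket of scrap brass fittings: lift it and carry it steadily and level, hang the slot of its handle on the hook of the spring scale, and ease it down gently until the scale alone carries it, then let go so that the pointer stays quietly at its reading instead of jumping or bouncing. Do not jerk or pull hard on the scale, and leave the other things on the bench where they are.

Things in the scene. Friction and masses are not known exactly. Their poses are not given: they have to be found in the camera images.
- basket: Open sheet-steel basket of brass pipe fittings, 150 (x) x 104 (y) mm, 55 high; weight not known, under 1 kg. Origin: centre of underside, z up. Bail rods rise from its short ends to an upright steel handle plate over the centre, 44 wide (x), 8 thick (y), 82 to 168 above the underside, pierced along y by the hanging slot; a black rubber hand grip tops it. Alike either way round.
- grip (a point): Centre of the hand grip, 186 mm above the basket's underside, over its centre; axes as the basket's. The grip is 34 mm along x, 22 along y, 44 high (164 to 208 above the underside). The slot faces along y, so fingers closing along x on the 34 mm width stay clear of the hook.
- slot_top (a point): Middle of the upper edge of the hanging slot, the edge that rests on the hook: 146 mm above the basket's underside, over its centre; axes as the basket's. The slot is 28 mm wide (x) and reaches down to 96 mm above the underside; its upper corners are bevelled; the plate there is 8 mm thick.
- scale: Bench spring scale, bolted down: base 170 x 150 x 12 mm, green upright housing 56 x 56, 342 high (brass nut to 356), graduated plates and pointers on two faces. Origin: centre of base underside, z up. A hook arm sticks out along its -x. Arm, hook and pointer are one sprung carriage that sinks straight down 12.5 mm per newton of load (80 N/m), lightly damped, with stops at 0 and 110 mm.
- hook_seat (a point): Top of the hook's round bar (10 mm thick) at the middle of its bowl, 140 mm from the housing's axis along the scale's -x, 264 mm above the bench when empty; sinks with the pointer; axes as the scale's. The bowl's level part is 24 mm long; towards the housing the arm's top rises to 14 mm above this point at 40 mm from it.
- hook_tip (a point): Centre of the bar (radius 5 mm) at the upturned free end of the hook: 32 mm farther out along the scale's -x than hook_seat and 21 mm higher, so the tip's top is 26 mm above hook_seat. A slot that moves level along the scale's +x with its upper edge 33 mm above hook_seat passes the whole hook with about 7 mm to spare above and below.
- pointer (a joint): The scale's reading: how far hook and pointer stand below their empty place, in m: 0 empty, growing downward with the load, 0.11 at the lower stop.
- parts_bin: Bystander: open grey plastic bin of nuts, 125 x 90 x 60 mm, no handle. Origin: centre of its underside.
- screw_jar: Bystander: glass jar, 56 mm across, 75 mm high. Origin: centre of its underside.
- wrench: Bystander: steel wrench, 170 mm long, lying flat along its x. Origin: under its middle.
- hammer: Bystander: hammer lying flat along its x. Origin: under its middle.
- oil_bottle: Bystander: blue plastic bottle, 52 mm across, 110 mm high. Origin: centre of its underside.
- pipe_offcut: Bystander: upright copper pipe offcut, 48 mm across, 70 mm high. Origin: centre of its underside.
- wood_block: Bystander: wooden block 90 x 45 x 35 mm. Origin: centre of its underside.
There are look-alikes about, which are no part of the job. What is shaped like the basket but blue is not meant.

How it is judged:
By the outcome, as a careful person would: the job done as asked, in the order asked, and still so for the second after the job is handed in, with the robot touching nothing.
It also fails if it takes over 64 s, if anything falls off the work surface, if the arm or the gripper's body presses on something with over 40 N, if the wrist force passes 120 N, or if a joint passes its speed limit or range.

### The arm

A 7-joint arm with a two-finger parallel gripper is mounted at the origin on the work surface. World frame = base frame: x ahead of the robot, y to its left, z up, the work surface at z = 0. Lengths are in m, angles in rad, forces in N, time in s.
With the tool pointing down it reaches from about 0.4 to 0.85 m from the base axis. Payload 4.5 kg.
Tool frame: the origin (TCP) lies at the very end of the fingers, on their centre line; the grasp point (between the pads) lies 19 mm behind it; z points along the fingers, y is the direction in which the jaws open and shut (so a half turn about z gives the same grasp; the last joint's range is limited). The gripper opens to 88 mm and grips with 3 to 60 N. Pads are 18 mm wide; open, the fingers measure 123 mm over their backs; the gripper's body (75 mm by 187 mm) begins 45 mm behind the grasp point.
Start: joints at [-1.111, 0.689, -0.195, 1.565, 0.157, 0.902, -0.215], TCP at [0.258, 0.569, 0.239] pointing down, gripper open.
Joint ranges: [-3.01, 3.01], [-0.46, 2.08], [-1.47, 1.51], [0.13, 2.56], [-1, 4.14], [0.04, 2.09], [-2.66, 2.66]. Speed limits (rad/s): [2.57, 2.57, 3.14, 3.14, 3.14, 3.14, 3.14].

### API

Orientations are given as a unit quaternion [w, x, y, z].
In Python, from workcell import ctrl, cams gives the robot as it stands. The module is installed in compiled form; this text tells all that it offers.
- The arm moves only by the tool servo_tool, never from a script. Its argument "rows" is one flat list of numbers, 7 for each row, row after row: the turn, a rotation vector about the tool's x, y, z in degrees, then the shift along the tool's x, y, z in mm, then the opening, from -1 (shut) to 1 (fully open). A call has 1 to 8 rows; each row is the pose to reach, as a shift and turn from the pose commanded when the call began, along the tool's axes at that moment; what a row does not reach only later rows make up. A row lasts 1/8 s, in which the tool goes at most 62.5 mm and 10.7 degrees, less where a joint would pass 70% of its speed; a pose out of reach is approached as far as the arm can. A call with a gripper value outside its range is refused whole. The fingers move at their own pace and stop on an object; "squeeze" is the grip in N (left out, the last holds). Time passes only in rows, so rows that repeat a pose let the fingers close. It gives the time, the measured TCP pose, the force and the opening at its end, in the units of the state.
- ctrl.state(): the state, without advancing time (a new reading comes with each control period).
- cams.grab_frame(name): name is "scene" or "side" or "wrist"; returns a dict with "pixels" (384x512x3 uint8, red, green, blue), "fx", "fy", "cx", "cy" (pixels), "world_from_camera" (4x4, takes a point from camera to world coordinates). Camera axes: x right, y down, z forward; pixel columns grow to the right and rows downward; lengths in m; the calibration is good to about 2 mm. A picture is of the moment at which its call begins. There is no depth.
- ctrl.finish_job(): hands the job in, once; it reports no verdict.
The state is a dict: "time": time; "joint_pos": joint angles; "dq": joint speeds; "joint_efforts": joint torques, N m; "tcp_pos": TCP position; "eef_rot": TCP orientation; "force": force on the tool from outside, world axes, zero at the start; "wrist_torque": the same for the moment, N m; "width": opening from 0.0 (shut) to 1.0 (fully open).
Only numpy, scipy, OpenCV 4.12 (cv2) and the standard library are available. Lean on these libraries where they do the work, as an engineer would, in place of code of your own. Each camera call takes 0.05 s, during which the arm holds its last target. There are 200 camera calls.

## Working session

There is one attempt and no reset: what is moved stays moved. The work goes in short steps, Python scripts to look and compute and a tool call to move; the robot and the scene stay as the last step left them, time stands still between calls to the robot, and variables do not carry over. Pictures are saved under pics/ and viewed, about 8 in all and at most 12, crops included, and the job is handed in when it is done.

Besides the shell and the picture viewer there is one more tool, called after ">>>" by a JSON object that holds its "method" and its "body", one argument or row to a line. servo_tool: Moves the arm, as the interface text tells. Its arguments: {"type":"object","properties":{"rows":{"type":"array"},"squeeze":{"type":"number"}},"required":["rows"]}

```bash
mkdir -p pics
cat > h.py <<'E'
import numpy as np, cv2
from scipy.spatial.transform import Rotation as R
from workcell import ctrl, cams
def ray(f,u,v):
    T=np.array(f["world_from_camera"]); d=T[:3,:3]@np.array([(u-f["cx"])/f["fx"],(v-f["cy"])/f["fy"],1.]); return T[:3,3],d/np.linalg.norm(d)
def onz(f,u,v,z):
    o,d=ray(f,u,v); return o+d*(z-o[2])/d[2]
def tri(fa,a,fb,b):
    o1,d1=ray(fa,*a); o2,d2=ray(fb,*b); s=np.linalg.lstsq(np.c_[d1,-d2],o2-o1,rcond=None)[0]
    p,q=o1+s[0]*d1,o2+s[1]*d2; return (p+q)/2,np.linalg.norm(p-q)
def proj(f,p):
    T=np.linalg.inv(np.array(f["world_from_camera"])); c=T[:3,:3]@np.array(p)+T[:3,3]; return np.array([f["fx"]*c[0]/c[2]+f["cx"],f["fy"]*c[1]/c[2]+f["cy"]])
def save(f,n): cv2.imwrite("pics/"+n,cv2.cvtColor(f["pixels"],cv2.COLOR_RGB2BGR))
def rot(s): q=s["eef_rot"]; return R.from_quat([q[1],q[2],q[3],q[0]])
E
python3 - <<'E'
from h import *
import pickle
d={}
for n in("scene","side","wrist"):
    f=cams.grab_frame(n); d[n]=f; save(f,n+"0.png"); T=np.array(f["world_from_camera"]); print(n,f["fx"],T.round(3).tolist())
pickle.dump(d,open("f0.pkl","wb"))
s=ctrl.state(); print(s, rot(s).as_matrix().round(3))
E
```

```text
scene 388.65239738518005 [[0.689, 0.5, -0.525, 1.168], [0.725, -0.459, 0.514, -0.706], [0.015, -0.735, -0.678, 1.014], [0.0, 0.0, 0.0, 1.0]]
side 470.4033474903164 [[0.689, -0.551, 0.471, -0.181], [-0.725, -0.522, 0.449, -0.73], [-0.002, -0.651, -0.759, 1.32], [0.0, 0.0, 0.0, 1.0]]
wrist 280.7311360371907 [[0.413, 0.875, 0.254, 0.192], [0.911, -0.396, -0.118, 0.599], [-0.003, 0.28, -0.96, 0.385], [0.0, 0.0, 0.0, 1.0]]
{'time': 0.15, 'joint_pos': array([-1.11124357,  0.68981775, -0.19458501,  1.56608373,  0.15729897,
        0.90249551, -0.21510146]), 'dq': array([-8.79310553e-05, -1.65471900e-03, -1.35431473e-05, -3.61405622e-03,
       -9.09127147e-04, -2.79942297e-03, -1.01341876e-03]), 'joint_efforts': array([-2.01175128e-03, -5.27863240e+01, -1.26887195e+00, -1.53587472e+01,
       -5.25761233e-02,  3.83676641e-03,  1.29702571e-04]), 'tcp_pos': array([0.25793527, 0.56877022, 0.23808494]), 'eef_rot': array([-1.18286385e-04,  2.11220806e-01,  9.77438117e-01, -6.95842460e-04]), 'force': array([-0.01836086, -0.71563598,  0.11150394]), 'wrist_torque': array([-0.02801409, -0.03180042, -0.0350682 ]), 'width': 1.004282534739971} [[-0.911  0.413 -0.001]
 [ 0.413  0.911 -0.001]
 [-0.    -0.001 -1.   ]]
```

View pics/scene0.png

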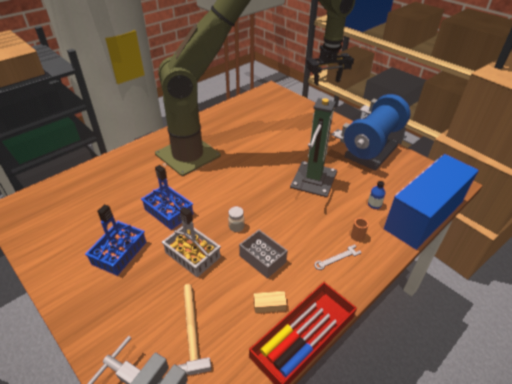

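View pics/side0.png

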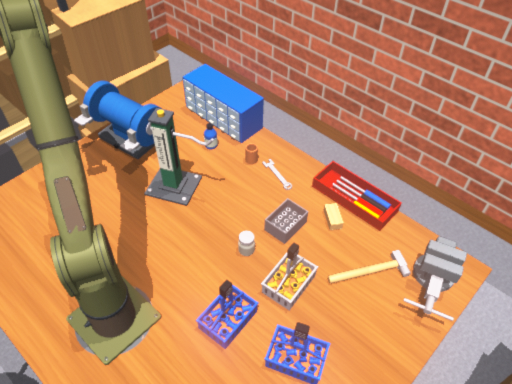

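The steel basket is at scene (192,250) and side (290,278). The look-alikes are blue: scene (167,207) and (117,248), side (228,315) and (297,352). The grey bin of nuts at scene (263,255) has no handle. I choose the steel one. The scale is at scene (318,150), side (165,160), with its hook arm towards side (210,143). Next I'll check both in close crops.

Run:
```python
from h import *
import pickle
d=pickle.load(open("f0.pkl","rb"))
def crop(n,u,v,w,h,k): 
    return cv2.resize(d[n]["pixels"][v:v+h,u:u+w,::-1],None,fx=k,fy=k,interpolation=cv2.INTER_CUBIC)
a=np.hstack([crop("scene",150,190,90,90,4),crop("side",245,225,90,90,4)])
b=np.hstack([crop("scene",280,85,90,120,4)[:, :360],crop("side",140,95,90,120,4)])
b=b
cv2.imwrite("pics/c1.png",cv2.resize(np.vstack([a,b[:240*2]]),None,fx=.7,fy=.7))
```

```text
(no output)
```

View pics/c1.png

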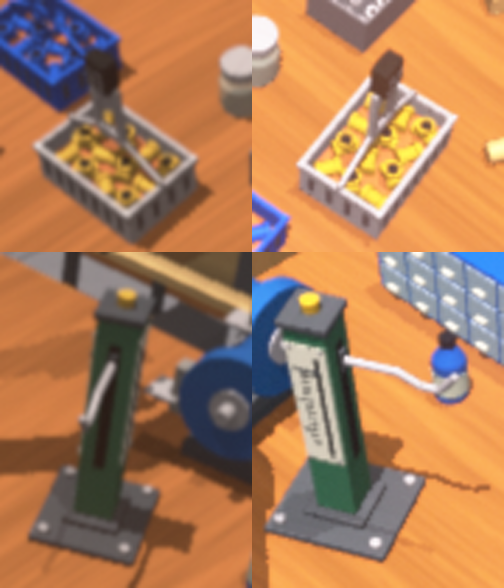

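The crop shows a grey basket with brass fittings and a black grip, at about scene (187,217) and side (293,251). The nut is at scene (325,100) and side (159,112). The hook tip is near scene (311,146) and side (216,140).

Run:
```python
from h import *
import pickle
d=pickle.load(open("f0.pkl","rb")); A,B=d["scene"],d["side"]
def S(x,y): return (150+x/2.8,190+y/2.8)
def D(x,y): return (245+(x-252)/2.8,225+y/2.8)
def S2(x,y): return (280+x/2.8,85+(y-252)/2.8)
def D2(x,y): return (140+(x-252)/2.8,95+(y-252)/2.8)
print("grip",tri(A,S(103,75),B,D(387,74)))
print("nut",tri(A,S2(127,295),B,D2(306,300)))
print("tip",tri(A,S2(86,422),B,D2(464,378)))
print("basket rim scene",[onz(A,*S(*p),.055).round(3).tolist() for p in((38,143),(77,110),(196,158),(128,210))])
print("basket rim side",[onz(B,*D(*p),.055).round(3).tolist() for p in((301,160),(365,80),(455,118),(378,205))])
print("bolts scene",[onz(A,*S2(*p),.014).round(3).tolist() for p in((70,482),(152,494),(124,548),(40,533))])
print("bolts side",[onz(B,*D2(*p),.014).round(3).tolist() for p in((279,521),(410,480),(376,542))])
```

```text
grip (array([ 0.45494686, -0.30551812,  0.1804545 ]), np.float64(0.0015058762422962776))
nut (array([0.47193931, 0.27939106, 0.35046217]), np.float64(0.001495432059837908))
tip (array([0.55548025, 0.11469306, 0.28317287]), np.float64(0.005126990348987916))
basket rim scene [[0.385, -0.363, 0.055], [0.374, -0.302, 0.055], [0.524, -0.245, 0.055], [0.53, -0.344, 0.055]]
basket rim side [[0.375, -0.262, 0.055], [0.502, -0.245, 0.055], [0.532, -0.35, 0.055], [0.392, -0.357, 0.055]]
bolts scene [[0.41, 0.292, 0.014], [0.509, 0.359, 0.014], [0.555, 0.239, 0.014], [0.457, 0.177, 0.014]]
bolts side [[0.388, 0.309, 0.014], [0.556, 0.238, 0.014], [0.452, 0.19, 0.014]]
```

>>> {"method": "servo_tool", "body": {
  "rows": [0, 0, 7, 0, 0, -50, 1, 0, 0, 14, 0, 0, -110, 1, 0, 0, 21, -10, -10, -170, 1, 0, 0, 28, -45, -42, -212, 1, 0, 0, 35, -88, -84, -212, 1, 0, 0, 42, -131, -126, -212, 1, 0, 0, 49, -174, -168, -212, 1, 0, 0, 56, -217, -210, -212, 1]
}}

```text
time: 1.15
tcp_pos: [0.3693, 0.2862, 0.4506]
eef_rot: [-0.0, 0.647, 0.763, 0.0]
force: [1.4, 0.4, 0.4]
width: 1.002
```

```bash
cat > go.py <<'E'
from h import *
import sys
# go.py x y z yawdeg(tool y)
x,y,z,yaw=map(float,sys.argv[1:5]); s=ctrl.state(); r=rot(s); c,sn=np.cos(np.radians(yaw)),np.sin(np.radians(yaw))
Y=np.array([c,sn,0]); cands=[]
for k in(1,-1):
    Z=np.array([0,0,-1.]); M=np.c_[np.cross(k*Y,Z),k*Y,Z]; cands.append((r.inv()*R.from_matrix(M)).as_rotvec(degrees=True))
v=min(cands,key=np.linalg.norm)
print("t",round(s["time"],2),"tcp",s["tcp_pos"].round(4),"q",s["joint_pos"].round(2),"F",s["force"].round(2),"w",round(s["width"],3))
print("tool y",r.as_matrix()[:,1].round(3),"z",r.as_matrix()[:,2].round(3),"turn",v.round(2),"shift mm",(r.inv().apply(np.array([x,y,z])-s["tcp_pos"])*1000).round(1))
E
python3 go.py .455 -.305 .36 6
```

```text
t 1.15 tcp [0.3693 0.2862 0.4506] q [-0.83  0.25  0.1   1.67 -0.03  1.23 -0.56] F [1.42 0.41 0.41] w 1.002
tool y [ 0.987  0.163 -0.   ] z [-0.  0. -1.] turn [-0.   -0.    3.38] shift mm [-597.3  -11.8   90.6]
```

>>> {"method": "servo_tool", "body": {
  "rows": [0, 0, 1, -50, -1, 0, 1, 0, 0, 2, -105, -2, 0, 1, 0, 0, 3.4, -160, -3, 0, 1, 0, 0, 3.4, -215, -4, 0, 1, 0, 0, 3.4, -270, -5, 0, 1, 0, 0, 3.4, -325, -6, 0, 1, 0, 0, 3.4, -380, -7, 30, 1, 0, 0, 3.4, -435, -8, 60, 1]
}}

```text
time: 2.15
tcp_pos: [0.4339, -0.1431, 0.3903]
eef_rot: [0.0, 0.667, 0.745, 0.001]
force: [1.4, 0.7, 0.3]
width: 1.003
```

>>> {"method": "servo_tool", "body": {
  "rows": [0, 0, 0, -50, 0, 20, 1, 0, 0, 0, -90, -3, 30, 1, 0, 0, 0, -100, -3, 30, 1, 0, 0, 0, -100, -3, 30, 1]
}}

```text
time: 2.65
tcp_pos: [0.4417, -0.241, 0.3609]
eef_rot: [-0.0, 0.668, 0.744, 0.0]
force: [-0.2, 0.8, -0.2]
width: 0.999
```

```bash
python3 go.py .455 -.305 .186 6
python3 - <<'E'
from h import *
import pickle
d={n:cams.grab_frame(n) for n in("scene","side","wrist")}
pickle.dump(d,open("f1.pkl","wb")); save(d["wrist"],"w1.png"); print(np.array(d["wrist"]["world_from_camera"]).round(3).tolist(),proj(d["wrist"],[.455,-.305,.208]))
E
```

```text
t 2.65 tcp [ 0.4417 -0.241   0.3609] q [ 0.15  0.4   0.4   1.76 -0.18  1.01  0.72] F [-0.18  0.8  -0.21] w 0.999
tool y [0.994 0.108 0.   ] z [ 0.     0.001 -1.   ] turn [ 0.01 -0.04  0.19] shift mm [-65.2   6.3 174.9]
[[0.994, 0.106, 0.031, 0.434], [0.111, -0.954, -0.278, -0.168], [0.0, 0.279, -0.96, 0.508], [0.0, 0.0, 0.0, 1.0]] [263.32432715 239.48723837]
```

View pics/w1.png

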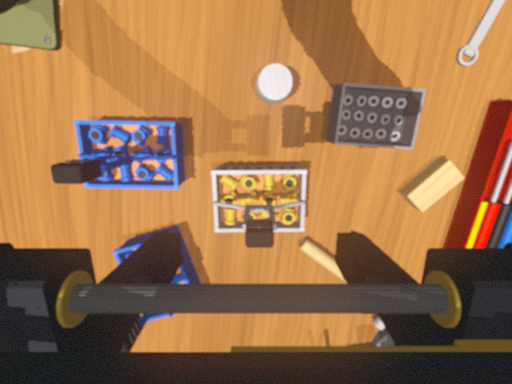

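Run:
```python
from h import *
import pickle
d=pickle.load(open("f1.pkl","rb"));W=d["wrist"]
P=np.array([onz(W,*p,.055) for p in((211,171),(305,169),(305,231),(214,234))]); print(P.round(3).tolist(),P.mean(0))
for a,b in((0,1),(3,2)): v=P[b]-P[a]; print(np.degrees(np.arctan2(v[1],v[0])),np.hypot(*v[:2]))
for a,b in((3,0),(2,1)): v=P[b]-P[a]; print(np.degrees(np.arctan2(v[1],v[0]))-90,np.hypot(*v[:2]))
g=W["pixels"][195:262,225:290]; m=(g.max(2)<75).astype(np.uint8)
n,l,st,c=cv2.connectedComponentsWithStats(m); print(st,c)
print([onz(W,u,v,.208).round(4).tolist() for u,v in((247,246),(273,246),(260,246))])
cv2.imwrite("pics/g.png",cv2.resize(W["pixels"][160:260,200:320,::-1],None,fx=6,fy=6,interpolation=cv2.INTER_CUBIC))
```

```text
[[0.367, -0.263, 0.055], [0.519, -0.243, 0.055], [0.536, -0.351, 0.055], [0.379, -0.374, 0.055]] [ 0.45021486 -0.30760668  0.055     ]
7.588762392710384 0.15377182906438322
8.390219816043157 0.1589263318113842
6.358398925160728 0.11165394518469599
9.024189346708539 0.10943954551566233
[[   0    0   65   67 4355]] [[32. 33.]]
[[0.4369, -0.3154, 0.208], [0.4672, -0.312, 0.208], [0.4521, -0.3137, 0.208]]
```

View pics/g.png

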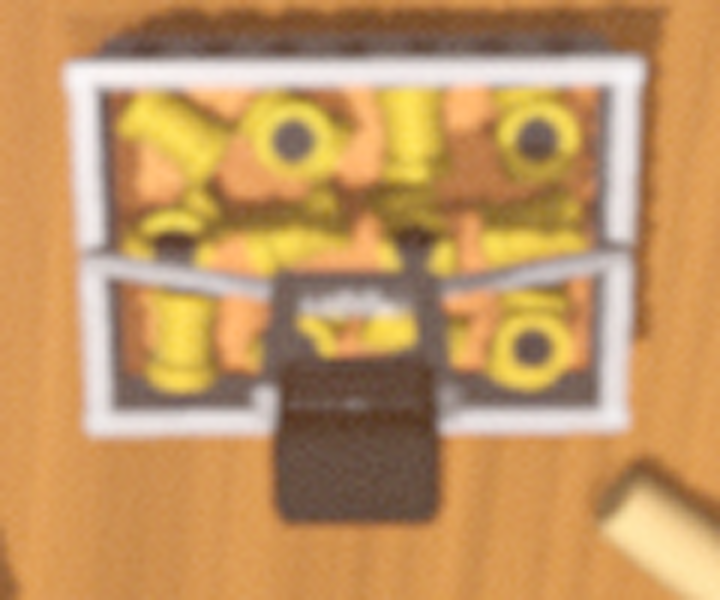

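```bash
python3 go.py .452 -.305 .175 7.3
```

```text
t 2.8 tcp [ 0.442  -0.2396  0.3612] q [ 0.14  0.4   0.4   1.76 -0.18  1.01  0.72] F [ 0.25  0.31 -0.35] w 0.999
tool y [0.994 0.111 0.001] z [ 0.001  0.001 -1.   ] turn [ 0.05 -0.05 -0.93] shift mm [-66.3   2.5 186.1]
```

>>> {"method": "servo_tool", "body": {
  "rows": [0, 0, -0.9, -30, 1, 0, 1, 0, 0, -0.9, -66, 2.5, 20, 1, 0, 0, -0.9, -66, 2.5, 60, 1, 0, 0, -0.9, -66, 2.5, 100, 1, 0, 0, -0.9, -66, 2.5, 140, 1, 0, 0, -0.9, -66, 2.5, 170, 1, 0, 0, -0.9, -66, 2.5, 186, 1, 0, 0, -0.9, -66, 2.5, 186, 1]
}}

```text
time: 3.8
tcp_pos: [0.4513, -0.3049, 0.1743]
eef_rot: [-0.001, 0.661, 0.75, 0.0]
force: [-0.5, -0.6, -0.8]
width: 0.996
```

```bash
python3 go.py .452 -.305 .175 7.3
python3 - <<'E'
from h import *
A=cams.grab_frame("scene");B=cams.grab_frame("side")
r=lambda f,u,v:cv2.resize(f["pixels"][v:v+100,u:u+100,::-1],None,fx=4,fy=4,interpolation=cv2.INTER_CUBIC)
cv2.imwrite("pics/g2.png",np.hstack([r(A,140,180),r(B,245,205)]))
E
```

```text
t 3.8 tcp [ 0.4513 -0.3049  0.1743] q [ 0.35  0.69  0.28  1.89 -0.32  0.6   0.95] F [-0.51 -0.65 -0.76] w 0.996
tool y [ 0.992  0.126 -0.001] z [-0.001  0.002 -1.   ] turn [-0.06 -0.12 -0.07] shift mm [-0.2  0.6 -0.7]
```

View pics/g2.png

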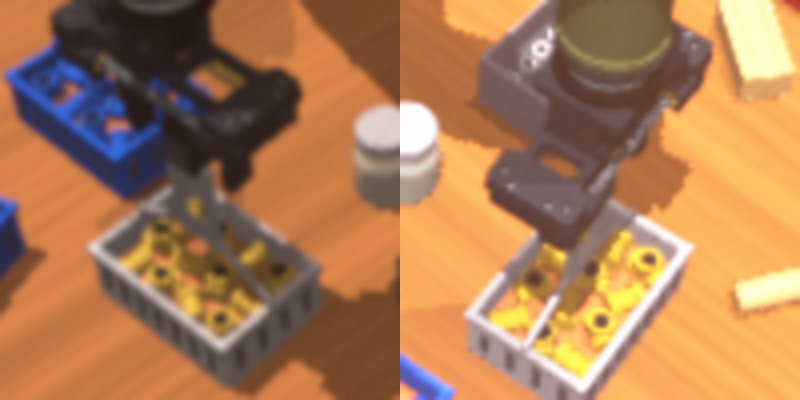

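The fingers straddle the grip (at about (200,140) left and (560,215) right), and the neighbouring blue basket is clear. Now I'll grip, then ease up.

>>> {"method": "servo_tool", "body": {
  "rows": [0, 0, 0, 0, 0, 0, -1, 0, 0, 0, 0, 0, 0, -1, 0, 0, 0, 0, 0, 0, -1, 0, 0, 0, 0, 0, 0, -1, 0, 0, 0, 0, 0, 0, -1, 0, 0, 0, 0, 0, 0, -1],
  "squeeze": 45
}}

```text
time: 4.65
tcp_pos: [0.4509, -0.3068, 0.1747]
eef_rot: [-0.0, 0.662, 0.75, -0.0]
force: [-0.2, -0.2, -0.6]
width: 0.376
```

>>> {"method": "servo_tool", "body": {
  "rows": [0, 0, 0, 0, 0, -2, -1, 0, 0, 0, 0, 0, -6, -1, 0, 0, 0, 0, 0, -12, -1, 0, 0, 0, 0, 0, -20, -1, 0, 0, 0, 0, 0, -30, -1, 0, 0, 0, 0, 0, -36, -1, 0, 0, 0, 0, 0, -40, -1, 0, 0, 0, 0, 0, -40, -1]
}}

```text
time: 5.65
tcp_pos: [0.4512, -0.3068, 0.2151]
eef_rot: [0.0, 0.662, 0.75, 0.0]
force: [-0.9, 0.6, -3.6]
width: 0.382
```

```bash
python3 go.py .452 -.305 .5 7.3
```

```text
t 5.65 tcp [ 0.4512 -0.3068  0.2151] q [ 0.32  0.64  0.31  1.85 -0.29  0.7   0.93] F [-0.87  0.59 -3.62] w 0.382
tool y [0.992 0.124 0.   ] z [ 0. -0. -1.] turn [ 0.02  0.02 -0.19] shift mm [   1.6    1.1 -284.9]
```

>>> {"method": "servo_tool", "body": {
  "rows": [0, 0, 0, 0, 0, -4, -1, 0, 0, 0, 0, 0, -14, -1, 0, 0, 0, 0, 0, -30, -1, 0, 0, 0, 0, 0, -50, -1, 0, 0, 0, 0, 0, -72, -1, 0, 0, 0, 0, 0, -92, -1, 0, 0, 0, 0, 0, -108, -1, 0, 0, 0, 0, 0, -120, -1]
}}

```text
time: 6.65
tcp_pos: [0.4511, -0.3069, 0.336]
eef_rot: [0.0, 0.662, 0.749, 0.0]
force: [-0.2, -0.3, -3.7]
width: 0.383
```

```bash
python3 go.py .6 .035 .34 28;python3 - <<'E'
from h import *
import pickle
d={n:cams.grab_frame(n) for n in("scene","side","wrist")}
pickle.dump(d,open("f2.pkl","wb"))
r=lambda f,u,v:cv2.resize(f["pixels"][v:v+90,u:u+90,::-1],None,fx=6,fy=6,interpolation=cv2.INTER_CUBIC)[:, :400]
cv2.imwrite("pics/k.png",np.hstack([r(d["scene"],285,90),r(d["side"],160,90)]))
E
```

```text
t 6.65 tcp [ 0.4511 -0.3069  0.336 ] q [ 0.27  0.49  0.39  1.69 -0.21  1.    0.86] F [-0.19 -0.28 -3.68] w 0.383
tool y [0.992 0.123 0.001] z [ 0.001 -0.    -1.   ] turn [  0.04   0.04 -20.91] shift mm [320.8 190.   -4. ]
```

View pics/k.png

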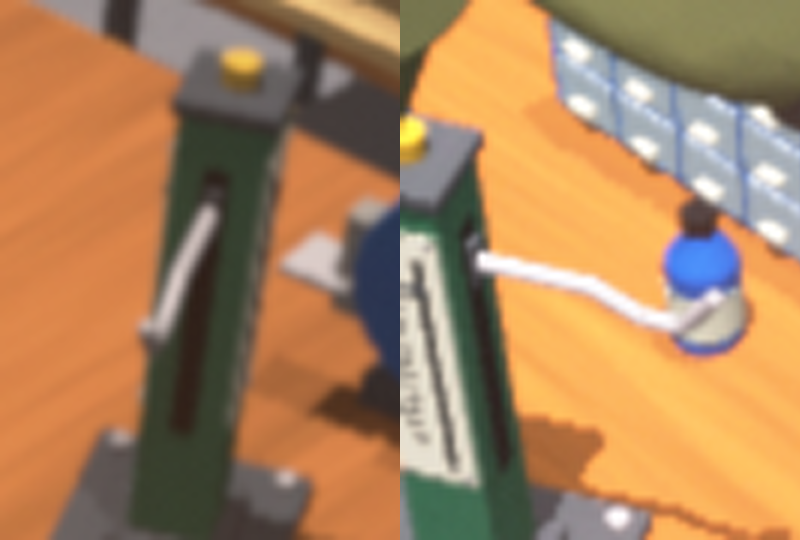

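The hook is clear in both views. The tip is at scene (310,145) and side (212.5,139.5), and the bowl at side (205,144). Cast onto the known heights:

Run:
```python
from h import *
import pickle
d=pickle.load(open("f2.pkl","rb"));A,B=d["scene"],d["side"]
S=lambda x,y:(285+x/6,90+y/6); D=lambda x,y:(160+(x-400)/6,90+y/6)
print("tip side",onz(B,*D(715,297),.285),"scene",onz(A,*S(149,330),.285),tri(A,S(149,330),B,D(715,297)))
print("bowl side",onz(B,*D(666,322),.259),"scene",onz(A,*S(163,335),.259))
print("exit tri",tri(A,S(212,200),B,D(480,262)))
print("nut",onz(A,*S(243,60),.356),onz(B,*D(410,132),.356),onz(A,*S(238,92),.342))
print("bolts scene",[onz(A,*S(*p),.014).round(3).tolist() for p in((120,437),(287,478))], onz(B,*D(617,518),.014))
```

```text
tip side [0.5470992  0.11913554 0.285     ] scene [0.55147011 0.11729216 0.285     ] (array([0.54889624, 0.12104299, 0.28213589]), np.float64(0.0006921004027919448))
bowl side [0.53333516 0.14545938 0.259     ] scene [0.53776238 0.14883549 0.259     ]
exit tri (array([0.48655261, 0.24471728, 0.2765155 ]), np.float64(0.007841875801176672))
nut [0.47701632 0.2720882  0.356     ] [0.47434587 0.26974867 0.356     ] [0.48332318 0.26284511 0.342     ]
bolts scene [[0.392, 0.313, 0.014], [0.498, 0.364, 0.014]] [0.55516613 0.23949078 0.014     ]
```

>>> {"method": "servo_tool", "body": {
  "rows": [0, 0, 0, 3, 2, 0, -1, 0, 0, 0, 12, 6, 0, -1, 0, 0, 0, 27, 14, 0, -1, 0, 0, 0, 47, 25, 0, -1, 0, 0, 0, 70, 37, 0, -1, 0, 0, 0, 94, 49, 0, -1, 0, 0, 0, 117, 61, 0, -1, 0, 0, 0, 140, 74, 0, -1]
}}

```text
time: 7.8
tcp_pos: [0.5077, -0.1562, 0.3347]
eef_rot: [-0.0, 0.661, 0.75, 0.0]
force: [0.3, 0.1, -3.3]
width: 0.382
```

>>> {"method": "servo_tool", "body": {
  "rows": [0, 0, -1, 23, 12, 0, -1, 0, 0, -3.5, 47, 24, 0, -1, 0, 0, -6.5, 70, 36, 0, -1, 0, 0, -9.5, 94, 49, 0, -1, 0, 0, -12.5, 117, 61, 0, -1, 0, 0, -15.5, 140, 73, 0, -1, 0, 0, -17.5, 160, 84, 0, -1, 0, 0, -18.5, 175, 92, 0, -1]
}}

```text
time: 8.8
tcp_pos: [0.5775, 0.028, 0.3348]
eef_rot: [-0.0, 0.532, 0.847, 0.0]
force: [0.4, 0.2, -3.7]
width: 0.382
```

```bash
python3 go.py .584 .046 .326 25.8
```

```text
t 8.8 tcp [0.5775 0.028  0.3348] q [-0.3   0.53  0.29  1.59 -0.17  1.04  0.49] F [ 0.36  0.18 -3.74] w 0.382
tool y [0.901 0.434 0.   ] z [ 0.  0. -1.] turn [ 0.01 -0.01 -0.08] shift mm [13.4 13.7  8.8]
```

>>> {"method": "servo_tool", "body": {
  "rows": [0, 0, 0, 6, 4, 2, -1, 0, 0, 0, 10, 8, 5, -1, 0, 0, 0, 12, 10, 8, -1, 0, 0, 0, 12, 11, 9, -1, 0, 0, 0, 12, 11, 9, -1, 0, 0, 0, 12, 11, 9, -1]
}}

```text
time: 9.55
tcp_pos: [0.5816, 0.0416, 0.326]
eef_rot: [0.0, 0.533, 0.846, 0.0]
force: [0.2, 0.2, -2.7]
width: 0.385
```

```bash
python3 go.py .584 .046 .326 25.8;python3 - <<'E'
from h import *
import pickle
d={n:cams.grab_frame(n) for n in("scene","side","wrist")}
pickle.dump(d,open("f3.pkl","wb"))
r=lambda f,u,v:cv2.resize(f["pixels"][v:v+130,u:u+100,::-1],None,fx=4,fy=4,interpolation=cv2.INTER_CUBIC)
cv2.imwrite("pics/k3.png",np.hstack([r(d["scene"],255,90),r(d["side"],180,90)]))
E
```

```text
t 9.55 tcp [0.5816 0.0416 0.326 ] q [-0.32  0.55  0.29  1.59 -0.17  1.02  0.47] F [ 0.17  0.2  -2.71] w 0.385
tool y [0.902 0.432 0.   ] z [ 0. -0. -1.] turn [ 0.01  0.01 -0.23] shift mm [ 3.  4. -0.]
```

View pics/k3.png

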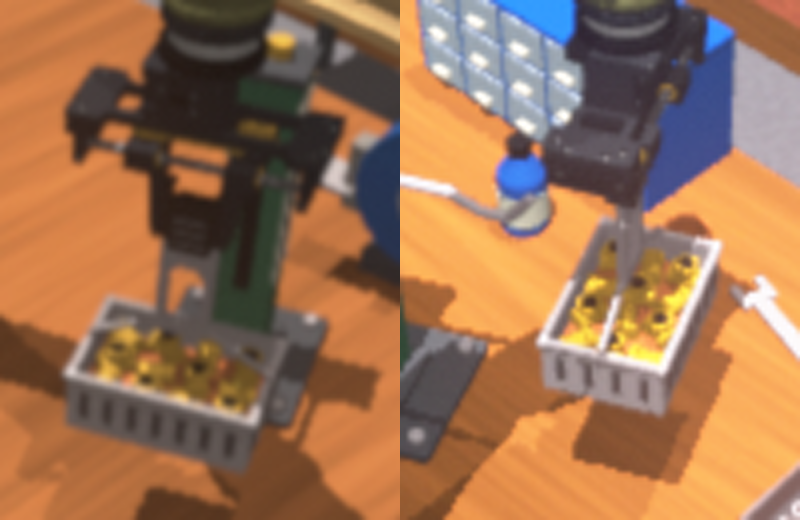

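Run:
```python
from h import *
import pickle
d=pickle.load(open("f3.pkl","rb"))
c=np.array([.5816,.0416]); X=np.array([.902,.432]); Y=np.array([-.432,.902]); z0=.151
P=lambda x,y,z: np.r_[c+x*X+y*Y,z0+z]
cr={"scene":(255,90,0),"side":(180,90,400)}
im=cv2.imread("pics/k3.png")
for n,(u,v,o) in cr.items():
    q=lambda p:tuple(int(t) for t in ((proj(d[n],p)-[u,v])*4+[o,0]))
    for pts in([P(a,b,.055) for a,b in((-.075,-.052),(.075,-.052),(.075,.052),(-.075,.052))],[P(a,-.004,z) for a,z in((-.014,.146),(.014,.146),(.014,.096),(-.014,.096))],[P(a,-.004,z) for a,z in((-.022,.164),(.022,.164),(.022,.082),(-.022,.082))]):
        cv2.polylines(im,[np.array([q(p) for p in pts])],True,(255,0,255),1)
    cv2.circle(im,q([.549,.119,.285]),5,(0,255,0),1)
cv2.imwrite("pics/k4.png",im)
```

```text
(no output)
```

View pics/k4.png

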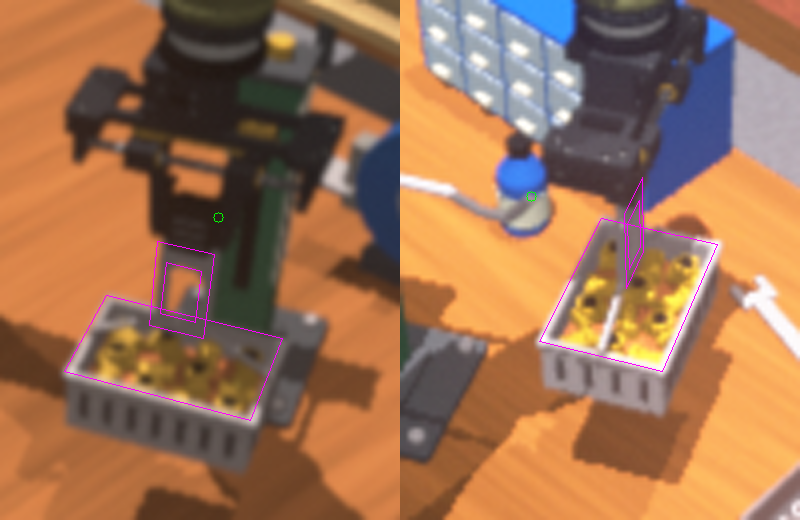

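>>> {"method": "servo_tool", "body": {
  "rows": [0, 0, 0, 2, 1, 0, -1, 0, 0, 0, 8, 2, 0, -1, 0, 0, 0, 16, 3, 0, -1, 0, 0, 0, 26, 4, 0, -1, 0, 0, 0, 36, 4, 0, -1, 0, 0, 0, 45, 4, 0, -1, 0, 0, 0, 52, 4, 0, -1, 0, 0, 0, 56, 4, 0, -1]
}}

```text
time: 10.7
tcp_pos: [0.5608, 0.0947, 0.3259]
eef_rot: [-0.0, 0.533, 0.846, 0.0]
force: [0.7, -0.1, -3.2]
width: 0.382
```

```bash
python3 go.py .5364 .145 .326 25.8;python3 - <<'E'
from h import *
import pickle
d={n:cams.grab_frame(n) for n in("scene","side")}
pickle.dump(d,open("f4.pkl","wb"))
r=lambda f,u,v:cv2.resize(f["pixels"][v:v+100,u:u+80,::-1],None,fx=5,fy=5,interpolation=cv2.INTER_CUBIC)
cv2.imwrite("pics/k5.png",np.hstack([r(d["scene"],265,100),r(d["side"],180,90)]))
E
```

```text
t 10.7 tcp [0.5608 0.0947 0.3259] q [-0.42  0.53  0.29  1.64 -0.17  1.    0.37] F [ 0.65 -0.11 -3.19] w 0.382
tool y [0.902 0.433 0.   ] z [ 0.  0. -1.] turn [ 0.   -0.   -0.17] shift mm [55.9 -0.3 -0.1]
```

View pics/k5.png

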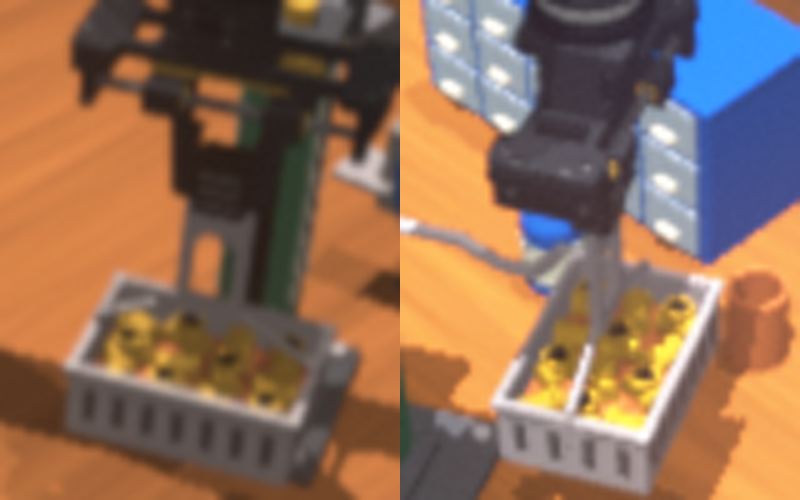

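The slot is at left (208,250) and the hook tip lies just ahead of it (right, about (560,250)). The numbers agree, so I'll go straight through at this height.

>>> {"method": "servo_tool", "body": {
  "rows": [0, 0, 0, 2, 0, 0, -1, 0, 0, 0, 6, 0, 0, -1, 0, 0, 0, 12, 0, 0, -1, 0, 0, 0, 18, 0, 0, -1, 0, 0, 0, 24, 0, 0, -1, 0, 0, 0, 28, 0, 0, -1, 0, 0, 0, 30, 0, 0, -1, 0, 0, 0, 30, 0, 0, -1]
}}

```text
time: 11.8
tcp_pos: [0.5481, 0.1213, 0.3259]
eef_rot: [0.0, 0.533, 0.846, 0.0]
force: [0.2, 0.3, -2.7]
width: 0.384
```

```bash
python3 go.py .5364 .145 .326 25.8
```

```text
t 11.8 tcp [0.5481 0.1213 0.3259] q [-0.48  0.52  0.29  1.66 -0.17  0.99  0.32] F [ 0.24  0.26 -2.69] w 0.384
tool y [0.902 0.432 0.   ] z [ 0. -0. -1.] turn [ 0.01  0.   -0.19] shift mm [26.4 -0.3 -0.1]
```

>>> {"method": "servo_tool", "body": {
  "rows": [0, 0, 0, 2, 0, 0, -1, 0, 0, 0, 6, 0, 0, -1, 0, 0, 0, 12, 0, 0, -1, 0, 0, 0, 18, 0, 0, -1, 0, 0, 0, 23, 0, 0, -1, 0, 0, 0, 26, 0, 0, -1, 0, 0, 0, 26, 0, 0, -1, 0, 0, 0, 26, 0, 0, -1]
}}

```text
time: 12.8
tcp_pos: [0.5369, 0.1444, 0.3259]
eef_rot: [0.0, 0.533, 0.846, -0.0]
force: [0.0, -0.0, -2.7]
width: 0.382
```

```bash
python3 go.py .5364 .145 .326 25.8;python3 - <<'E'
from h import *
import pickle
d={n:cams.grab_frame(n) for n in("scene","side")}
pickle.dump(d,open("f5.pkl","wb"))
r=lambda f,u,v:cv2.resize(f["pixels"][v:v+100,u:u+80,::-1],None,fx=5,fy=5,interpolation=cv2.INTER_CUBIC)
cv2.imwrite("pics/k6.png",np.hstack([r(d["scene"],265,90),r(d["side"],150,80)]))
E
```

```text
t 12.8 tcp [0.5369 0.1444 0.3259] q [-0.52  0.51  0.29  1.67 -0.17  0.98  0.27] F [ 0.04 -0.02 -2.75] w 0.382
tool y [0.902 0.432 0.   ] z [ 0. -0. -1.] turn [ 0.    0.01 -0.21] shift mm [ 0.7 -0.2 -0.1]
```

View pics/k6.png

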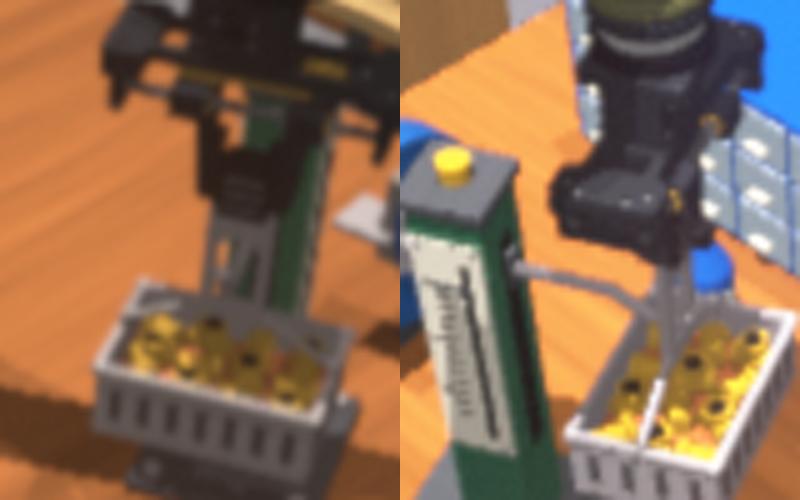

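The hook arm runs through the slot (left (228,258), right (650,300)), with no side force. Next I'll average the hanging force as the weight reference, then lower.

```bash
cat > fz.py <<'E'
from h import *
F=[]
for _ in range(10): cams.grab_frame("side"); F.append(ctrl.state()["force"])
F=np.array(F); s=ctrl.state(); print(F.mean(0).round(3),F.std(0).round(3),s["tcp_pos"].round(4),s["time"],s["wrist_torque"].round(3))
E
python3 fz.py
```

```text
[-0.182 -0.073 -3.498] [0.411 0.421 0.479] [0.5368 0.1447 0.3258] 13.4 [-0.069 -0.051 -0.013]
```

>>> {"method": "servo_tool", "body": {
  "rows": [0, 0, 0, 0, 0, 2, -1, 0, 0, 0, 0, 0, 6, -1, 0, 0, 0, 0, 0, 12, -1, 0, 0, 0, 0, 0, 18, -1, 0, 0, 0, 0, 0, 22, -1, 0, 0, 0, 0, 0, 25, -1, 0, 0, 0, 0, 0, 27, -1, 0, 0, 0, 0, 0, 28, -1]
}}

```text
time: 14.4
tcp_pos: [0.5369, 0.1448, 0.2978]
eef_rot: [0.0, 0.533, 0.846, 0.0]
force: [0.6, 0.2, -3.7]
width: 0.378
```

>>> {"method": "servo_tool", "body": {
  "rows": [0, 0, 0, 0, 0, 1, -1, 0, 0, 0, 0, 0, 3, -1, 0, 0, 0, 0, 0, 5, -1, 0, 0, 0, 0, 0, 7, -1, 0, 0, 0, 0, 0, 9, -1, 0, 0, 0, 0, 0, 11, -1, 0, 0, 0, 0, 0, 13, -1, 0, 0, 0, 0, 0, 15, -1]
}}

```text
time: 15.4
tcp_pos: [0.5369, 0.1447, 0.2828]
eef_rot: [0.0, 0.533, 0.846, 0.0]
force: [-0.1, -0.6, -2.4]
width: 0.379
```

>>> {"method": "servo_tool", "body": {
  "rows": [0, 0, 0, 0, 0, 2, -1, 0, 0, 0, 0, 0, 4, -1, 0, 0, 0, 0, 0, 6, -1, 0, 0, 0, 0, 0, 8, -1, 0, 0, 0, 0, 0, 10, -1, 0, 0, 0, 0, 0, 11, -1, 0, 0, 0, 0, 0, 12, -1, 0, 0, 0, 0, 0, 12, -1]
}}

```text
time: 16.4
tcp_pos: [0.5369, 0.1447, 0.2708]
eef_rot: [-0.0, 0.533, 0.846, 0.0]
force: [-0.3, -0.5, -0.7]
width: 0.383
```

```bash
python3 fz.py
```

```text
[-0.182 -0.089 -1.691] [0.486 0.587 0.412] [0.5369 0.1447 0.2709] 16.9 [-0.005  0.104 -0.016]
```

>>> {"method": "servo_tool", "body": {
  "rows": [0, 0, 0, 0, 0, 1, -1, 0, 0, 0, 0, 0, 2.5, -1, 0, 0, 0, 0, 0, 4, -1, 0, 0, 0, 0, 0, 6, -1, 0, 0, 0, 0, 0, 8, -1, 0, 0, 0, 0, 0, 10, -1, 0, 0, 0, 0, 0, 12, -1, 0, 0, 0, 0, 0, 14, -1]
}}

```text
time: 17.9
tcp_pos: [0.5369, 0.1447, 0.2568]
eef_rot: [0.0, 0.533, 0.846, 0.0]
force: [0.2, -0.4, -0.8]
width: 0.382
```

>>> {"method": "servo_tool", "body": {
  "rows": [0, 0, 0, 0, 0, 1.5, -1, 0, 0, 0, 0, 0, 3, -1, 0, 0, 0, 0, 0, 4, -1, 0, 0, 0, 0, 0, 5, -1, 0, 0, 0, 0, 0, 6, -1, 0, 0, 0, 0, 0, 6.5, -1, 0, 0, 0, 0, 0, 7, -1, 0, 0, 0, 0, 0, 7, -1]
}}

```text
time: 18.9
tcp_pos: [0.5369, 0.1447, 0.2499]
eef_rot: [0.0, 0.533, 0.846, 0.0]
force: [-0.3, -0.3, 0.7]
width: 0.383
```

```bash
python3 fz.py; python3 fz.py
```

```text
[-0.213 -0.418  0.062] [0.57  0.463 0.428] [0.5369 0.1447 0.2499] 19.4 [ 0.008  0.062 -0.029]
[-0.145 -0.039 -0.233] [0.395 0.353 0.644] [0.5368 0.1447 0.2499] 19.9 [0.008 0.157 0.023]
```

>>> {"method": "servo_tool", "body": {
  "rows": [0, 0, 0, 0, 0, 0, -1, 0, 0, 0, 0, 0, 0, -1, 0, 0, 0, 0, 0, 0, -1, 0, 0, 0, 0, 0, 0, -1, 0, 0, 0, 0, 0, 0, -1, 0, 0, 0, 0, 0, 0, -1, 0, 0, 0, 0, 0, 0, -1, 0, 0, 0, 0, 0, 0, -1],
  "squeeze": 3
}}

```text
time: 20.9
tcp_pos: [0.5367, 0.1447, 0.2498]
eef_rot: [-0.0, 0.533, 0.846, -0.0]
force: [-0.1, -0.9, 0.2]
width: 0.383
```

>>> {"method": "servo_tool", "body": {
  "rows": [0, 0, 0, 0, 0, 0, -0.22, 0, 0, 0, 0, 0, 0, -0.2, 0, 0, 0, 0, 0, 0, -0.17, 0, 0, 0, 0, 0, 0, -0.1, 0, 0, 0, 0, 0, 0, 0, 0, 0, 0, 0, 0, 0, 0.15, 0, 0, 0, 0, 0, 0, 0.3, 0, 0, 0, 0, 0, 0, 0.5]
}}

```text
time: 21.9
tcp_pos: [0.5368, 0.1447, 0.2499]
eef_rot: [-0.0, 0.533, 0.846, 0.0]
force: [-0.7, 0.4, 0.3]
width: 0.733
```

```bash
python3 go.py .5369 .1447 .36 25.8
python3 - <<'E'
from h import *
B=[cams.grab_frame("side")["pixels"] for _ in range(8)]
r=B[-1][90:170,150:230]
d=[int((np.abs(b[140:200,190:240].astype(int)-B[-1][140:200,190:240]).max(2)>25).sum()) for b in B]; print(d)
A=cams.grab_frame("scene")["pixels"]
k=lambda p:cv2.resize(p[:,:,::-1],(400,500),interpolation=cv2.INTER_CUBIC)
cv2.imwrite("pics/k7.png",np.hstack([k(A[95:195,265:345]),k(B[-1][85:185,150:230])]))
E
```

```text
t 21.9 tcp [0.5368 0.1447 0.2499] q [-0.5   0.59  0.26  1.78 -0.2   0.79  0.3 ] F [-0.66  0.43  0.34] w 0.733
tool y [0.902 0.432 0.   ] z [ 0.  0. -1.] turn [ 0.   -0.   -0.19] shift mm [-1.000e-01  1.000e-01 -1.101e+02]
[39, 19, 9, 2, 2, 1, 1, 0]
```

View pics/k7.png

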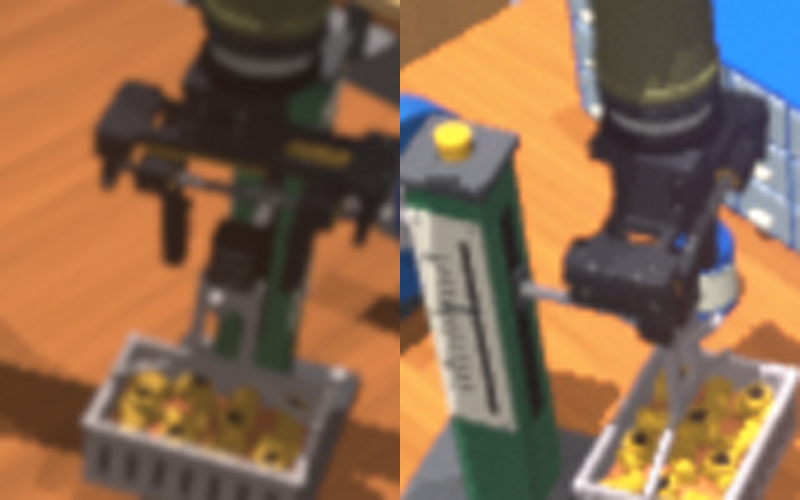

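The grip is free (left (240,250)), with the fingers well clear on both sides. The basket hangs on the hook and is already still. I'll withdraw straight up.

>>> {"method": "servo_tool", "body": {
  "rows": [0, 0, 0, 0, 0, -2, 0.5, 0, 0, 0, 0, 0, -8, 0.5, 0, 0, 0, 0, 0, -20, 0.5, 0, 0, 0, 0, 0, -36, 0.5, 0, 0, 0, 0, 0, -55, 0.5, 0, 0, 0, 0, 0, -75, 0.5, 0, 0, 0, 0, 0, -95, 0.5, 0, 0, 0, 0, 0, -110, 0.5]
}}

```text
time: 23.35
tcp_pos: [0.5371, 0.1447, 0.3618]
eef_rot: [0.001, 0.533, 0.846, 0.001]
force: [-0.2, 0.2, -0.0]
width: 0.75
```

>>> {"method": "servo_tool", "body": {
  "rows": [0, 0, 0, 0, 0, -10, 0.5, 0, 0, 0, 0, 0, -10, 0.5, 0, 0, 0, 0, 0, -10, 0.5, 0, 0, 0, 0, 0, -10, 0.5, 0, 0, 0, 0, 0, -10, 0.5, 0, 0, 0, 0, 0, -10, 0.5, 0, 0, 0, 0, 0, -10, 0.5, 0, 0, 0, 0, 0, -10, 0.5]
}}

```text
time: 24.35
tcp_pos: [0.5368, 0.1447, 0.3699]
eef_rot: [-0.0, 0.533, 0.846, 0.0]
force: [-1.0, 0.2, 0.9]
width: 0.75
```

```bash
python3 go.py .5369 .1447 .37 25.8
python3 - <<'E'
from h import *
B=[cams.grab_frame("side")["pixels"] for _ in range(10)]
print([int((np.abs(b[130:215,160:250].astype(int)-B[-1][130:215,160:250]).max(2)>20).sum()) for b in B])
A=cams.grab_frame("scene")["pixels"]
k=lambda p:cv2.resize(p[:,:,::-1],(400,500),interpolation=cv2.INTER_CUBIC)
cv2.imwrite("pics/k8.png",np.hstack([k(A[95:195,265:345]),k(B[-1][90:190,160:240])]))
E
```

```text
t 24.35 tcp [0.5368 0.1447 0.3699] q [-0.53  0.47  0.31  1.6  -0.15  1.1   0.26] F [-1.04  0.17  0.86] w 0.75
tool y [0.902 0.432 0.   ] z [ 0.  0. -1.] turn [ 0.  -0.  -0.2] shift mm [-0.   0.  -0.1]
[0, 1, 0, 0, 1, 1, 2, 0, 0, 0]
```

The basket is still over 0.5 s (no more than 2 changed pixels). One numeric check that nothing else moved, then I'll hand in.

Run:
```python
from h import *
import pickle
o=pickle.load(open("f0.pkl","rb"))["side"]["pixels"].astype(int); n=cams.grab_frame("side")["pixels"].astype(int)
m=(np.abs(o-n).max(2)>60)
for nm,(u,v) in dict(bin=(287,220),jar=(247,242),wrench=(278,174),hammer=(370,270),pipe=(252,153),block=(334,215),blue1=(228,315),blue2=(297,352)).items(): print(nm,int(m[v-15:v+15,u-15:u+15].sum()))
ctrl.finish_job()
```

```text
bin 0
jar 0
wrench 0
hammer 0
pipe 21
block 0
blue1 0
blue2 0
the job is handed in; nothing more can be done
```

The steel basket of brass fittings is hanging by its slot on the scale's hook, and the gripper is clear above it. I lifted it by the grip, carried it level, passed the slot over the hook, lowered it slowly until the scale carried it, then let go. I handed the job in at about 25 s, well under the 64 s limit.

- **Load:** the basket weighs about 3.5 N (roughly 0.35 kg), which should put the pointer near 44 mm. I worked this out from the wrist force and did not read the dial.
- **Letting go:** the wrist force averaged about -0.1 N just before release, so the scale was carrying nearly everything. The picture changed slightly for about 0.2 s after opening, then settled. After I withdrew, it stayed still for 0.5 s (at most 2 changed pixels).
- **Other things on the bench:** the bin, jar, wrench, hammer, block and both blue baskets showed no change. The pipe offcut's patch showed 21 changed pixels. I never came near it, so this is probably the hanging basket's shadow or edge, but I did not confirm that. The oil bottle was not in this check.
- **Failed check:** the last picture, after withdrawing, could not be viewed because the 12-picture limit was reached. The final state after withdrawal rests on the numbers above.

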